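# Start a veneer press cycle

### The job

Set the wooden caul down, rib upwards, centred and square on the veneered panel of the press, long side along long side; set it down rather than dropping it. Then key in the program on the controller, one key at a time, each fully down and let up again: the round key, then the long bar key, then the square key, leaving the cross-shaped key alone. Finally push the starter's mushroom plunger all the way down to its stop and let it come back up, with the caul still in place and the glue bottle, wax jar, wood offcut and mug left where they are.

Things in the scene. Friction and masses are not known exactly. Their poses are not given: they have to be found in the camera images.
- caul: loose light-wood pressing block, about 0.25 kg: slab 70 (x) x 110 (y) x 25 mm high with a grip rib on top, 22 (x) x 90 (y) mm, from 25 to 55 mm above the underside. Origin: centre of the underside; z up. Grip the rib across its 22 mm width (along the caul's x).
- panel_top (a point): centre of the top face of the dark veneered panel, 110 (x) x 150 (y) mm, fixed on the press: a low grey bed 150 (x) x 180 (y) mm with an aluminium plate. The point is 48 mm above the table; its x, y, z are those of the panel, z up.
- key_round_top (a point): centre of the top face of a white spring key on the controller: disc, 40 mm across. It stands 12 mm proud of its 60 x 60 x 10 mm black module, 53 mm above the table when up, and moves down with the key. z up.
- key_square_top (a point): centre of the top face of a white spring key on the controller: square, 36 x 36 mm. It stands 12 mm proud of its 60 x 60 x 10 mm black module, 53 mm above the table when up, and moves down with the key. z up.
- key_bar_top (a point): centre of the top face of a white spring key on the controller: long narrow bar, 20 x 54 mm. It stands 12 mm proud of its 60 x 60 x 10 mm black module, 53 mm above the table when up, and moves down with the key. z up; the bar is long in y.
- key_cross_top (a point): centre of the top face of a white spring key on the controller: plus-shaped cross, arms 14 mm wide, 46 mm over all; not to be pressed. It stands 12 mm proud of its 60 x 60 x 10 mm black module, 53 mm above the table when up, and moves down with the key. z up.
- key_round (a joint): travel of the round key in m: 0 up, 0.008 fully down (about 5 N); springs back. The controller is a 150 x 150 x 30 mm aluminium case with four key modules in a square, 66 mm apart, in any arrangement.
- key_bar (a joint): travel of the bar key in m: 0 up, 0.008 fully down (about 5 N); springs back. The controller is a 150 x 150 x 30 mm aluminium case with four key modules in a square, 66 mm apart, in any arrangement.
- key_square (a joint): travel of the square key in m: 0 up, 0.008 fully down (about 5 N); springs back. The controller is a 150 x 150 x 30 mm aluminium case with four key modules in a square, 66 mm apart, in any arrangement.
- key_cross (a joint): travel of the cross key in m: 0 up, 0.008 fully down (about 5 N); springs back. The controller is a 150 x 150 x 30 mm aluminium case with four key modules in a square, 66 mm apart, in any arrangement.
- plunger_top (a point): centre of the top of the black mushroom head (64 mm across, 18 mm thick) of the palm starter, a grey 110 x 110 x 36 mm box with a steel collar; 90 mm above the table when up, moves down with the plunger. z up.
- plunger (a joint): travel of the starter plunger in m: 0 up, 0.025 at its stop (about 10 N); springs back.
- glue: bystander: white glue bottle, 60 mm across, 150 mm high. Origin: centre of the underside.
- wax_jar: bystander: amber jar with brass lid, 56 mm across, 65 mm high. Origin: centre of the underside.
- offcut: bystander: wood offcut 50 x 80 x 35 mm high. Origin: centre of the underside.
- mug: bystander: white mug, 76 mm across, 90 mm high. Origin: centre of the underside.
Things that resemble listed ones, but are neither listed nor needed, are in the scene too. Of the things like the caul, leave any that is pink; of the rest the larger one is meant. Leave any pink look-alike of the part that bears plunger_top alone.

How it is judged:
On the way, in this order (a step that is already met when the one before it is completed fails the run):
1. the caul rests centred and square on the veneered panel, released (horizontal distance between caul and panel_top below 0.015 m and angle between the y axis of caul and the y axis of panel_top, either way round below 0.15 rad and z of caul in the frame of panel_top between -0.004 and 0.004 m and angle between caul's own z axis and vertical below 0.05 rad and contact force between caul and the fingers below 0.3 N and linear speed of caul below 0.02 m/s), for 0.2 s.
2. the round key alone is pressed fully down, the plunger up and the caul in place (horizontal distance between caul and panel_top below 0.015 m and angle between the y axis of caul and the y axis of panel_top, either way round below 0.15 rad and z of caul in the frame of panel_top between -0.004 and 0.004 m and angle between caul's own z axis and vertical below 0.05 rad and contact force between caul and the fingers below 0.3 N and value of joint each of key_bar, key_square, key_cross below 0.002 m and value of joint key_round above 0.006 m and value of joint plunger below 0.005 m), for 0.05 s.
3. the bar key alone is pressed fully down, the plunger up and the caul in place (horizontal distance between caul and panel_top below 0.015 m and angle between the y axis of caul and the y axis of panel_top, either way round below 0.15 rad and z of caul in the frame of panel_top between -0.004 and 0.004 m and angle between caul's own z axis and vertical below 0.05 rad and contact force between caul and the fingers below 0.3 N and value of joint each of key_round, key_square, key_cross below 0.002 m and value of joint key_bar above 0.006 m and value of joint plunger below 0.005 m), for 0.05 s.
4. the square key alone is pressed fully down, the plunger up and the caul in place (horizontal distance between caul and panel_top below 0.015 m and angle between the y axis of caul and the y axis of panel_top, either way round below 0.15 rad and z of caul in the frame of panel_top between -0.004 and 0.004 m and angle between caul's own z axis and vertical below 0.05 rad and contact force between caul and the fingers below 0.3 N and value of joint each of key_round, key_bar, key_cross below 0.002 m and value of joint key_square above 0.006 m and value of joint plunger below 0.005 m), for 0.05 s.
5. the plunger is pushed down to its stop with all keys up and the caul in place (horizontal distance between caul and panel_top below 0.015 m and angle between the y axis of caul and the y axis of panel_top, either way round below 0.15 rad and z of caul in the frame of panel_top between -0.004 and 0.004 m and angle between caul's own z axis and vertical below 0.05 rad and contact force between caul and the fingers below 0.3 N and value of joint each of key_round, key_bar, key_square, key_cross below 0.002 m and value of joint plunger above 0.022 m), for 0.05 s.
At the end, for the whole second after the job is handed in: The caul lies flat at rest on the panel, within 15 mm of its centre and 0.15 rad of square, let go; all four keys are up (within 2 mm) and the plunger is up (within 3 mm) (all of step 1 and value of joint each of key_round, key_bar, key_square, key_cross below 0.002 m and value of joint plunger below 0.003 m); the robot touches nothing.
It fails at once if the cross-shaped key is pressed (value of joint key_cross above 0.003 m).
It fails at once if two keys are pressed at once (value of joint each of key_round, key_bar above 0.003 m or value of joint each of key_round, key_square above 0.003 m or value of joint each of key_bar, key_square above 0.003 m).
It fails at once if the caul is dropped onto the panel from more than 20 mm (z of caul in the frame of panel_top above 0.02 m and horizontal distance between caul and panel_top below 0.08 m and contact force between caul and the fingers below 0.1 N).
It fails at once if the glue bottle, wax jar, offcut or mug is shifted by more than 30 mm or knocked over (distance of any of glue, wax_jar, offcut, mug from where it was at the start of the episode above 0.03 m or angle between any of glue, wax_jar, offcut, mug's own z axis and vertical above 0.5 rad).
It also fails if it takes over 64 s, if anything falls off the work surface, if the arm or the gripper's body presses on something with over 40 N, if the wrist force passes 120 N, or if a joint passes its speed limit or range.

### The arm

A 6-joint arm with a two-finger parallel gripper is mounted at the origin on the work surface. World frame = base frame: x ahead of the robot, y to its left, z up, the work surface at z = 0. Lengths are in m, angles in rad, forces in N, time in s.
With the tool pointing down it reaches from about 0.4 to 0.925 m from the base axis. Payload 3.4 kg.
Tool frame: the origin (TCP) lies on the centre line of the jaws, within the pads' length; the fingertips stand ahead of it and the grasp point (between the pads) lies 2 mm behind it (robot.tcp_to_tips is the z of the fingertips in the tool frame, in m); z points along the fingers, y is the line along which they close (so a half turn about z gives the same grasp; the last joint's range is limited). The gripper opens to 85 mm and grips with 20 to 120 N. Pads are 22 mm wide; open, the fingers measure 114 mm over their backs; the gripper's body (76 mm by 85 mm) begins 54 mm behind the grasp point. The pads swing forward as they close: fully open they stand 13 mm farther back than shut.
Start: joints at [1.127, 0.307, 1.506, -0, 1.328, -0.073], TCP at [0.208, 0.536, 0.248] pointing down, gripper open.
Joint ranges: [-3.12, 3.12], [-1.05, 2.28], [0.14, 2.33], [-1.42, 4.57], [0.1, 2.73], [-2.68, 2.68]. Speed limits (rad/s): [2.57, 2.57, 3.14, 3.14, 3.14, 3.14].

### API

Orientations are given as a rotation vector (axis times angle).
In Python, from workcell import robot gives the robot as it stands. The module is installed in compiled form; this text tells all that it offers.
- The arm moves only by the tool carry_out, never from a script. Its argument "moves" is a list that holds one entry, the list of rows, each a list of 6 numbers: the shift along the tool's x, y, z in mm, then the turn, a rotation vector about the tool's x, y, z in degrees. In form: [[[dx, dy, dz, wx, wy, wz], ...]]. A call has 1 to 20 rows; each row shifts and turns the commanded pose from where the row before left it, along the tool's axes as they then stand; what a row does not reach is not made up. A row lasts 1/10 s, in which the tool goes at most 50 mm and 8.59 degrees, less where a joint would pass 70% of its speed; a pose out of reach is approached as far as the arm can. A call is refused whole if a number of a shift passes 50 or a number of a turn 8.59, either way. A call with a gripper value outside its range is refused whole. "hand" is the closure, from -1 (fully open) to 1 (shut), set as the call begins (left out, the last holds). The fingers move at their own pace and stop on an object; the grip force is fixed at half the most. Time passes only in rows, so rows that do not move let the fingers close. It gives the time, the measured TCP pose, the force, the opening and the grip force at its end, in the units of the state.
- robot.observe(): the state, without advancing time (a new reading comes with each control period).
- robot.capture(name): name is "side" or "top" or "wrist"; returns a dict with "image" (400x640x3 uint8, red, green, blue), "vertical_fov" (degrees; the focal length in pixels is half the picture's height over the tangent of half this angle, whatever the lens; pixels are square), "cx", "cy" (the principal point, pixels), "position" and "rotation" of the camera in the world. Camera axes: x right, y up, looking along -z (the intrinsics and any distortion apply to the point x, -y, -z); pixel columns grow to the right and rows downward; lengths in m; the calibration is good to about 2 mm. A picture is of the moment at which its call begins. There is no depth.
- robot.hand_in(): hands the job in; it is judged then, once.
The state is a dict: "time": time; "qpos": joint angles; "dq": joint speeds; "joint_torque": joint torques, N m; "ee_pos": TCP position; "ee_rot": TCP orientation; "contact_force": force on the tool from outside, world axes, zero at the start; "torque": the same for the moment, N m; "opening": finger opening in m; "finger_force": force on a finger pad.
Only numpy, scipy, OpenCV 4.12 (cv2) and the standard library are available. Lean on these libraries where they do the work, as an engineer would, in place of code of your own. Each camera call takes 0.05 s, during which the arm holds its last target. There are 200 camera calls.

## Working session

There is one attempt and no reset: what is moved stays moved. The work goes in short steps, Python scripts to look and compute and a tool call to move; the robot and the scene stay as the last step left them, time stands still between calls to the robot, and variables do not carry over. Pictures are saved under pics/ and viewed, at most 10 in all, crops included, and the job is handed in when it is done.

Besides the shell and the picture viewer there is one more tool, called after "Call:" as a command line: name --argument value ..., lists and objects as JSON in quotes. carry_out: Moves the arm, as the interface text tells. Its arguments: {"type":"object","properties":{"moves":{"type":"array","items":{"type":"array","items":{"type":"array","items":{"type":"number"}}}},"hand":{"type":"number"}},"required":["moves"]}

```bash
mkdir -p pics
cat > h.py <<'E'
import numpy as np, cv2, pickle
from workcell import robot
def snap(n,f):
    c=robot.capture(n); cv2.imwrite(f'pics/{f}.png',c['image'][:,:,::-1]); pickle.dump(c,open(f'pics/{f}.pkl','wb')); return c
def px2w(c,u,v,z):
    f=200/np.tan(np.radians(c['vertical_fov'])/2)
    d=np.array(c['rotation']).reshape(3,3)@np.array([(u-c['cx'])/f,-(v-c['cy'])/f,-1]); p=np.array(c['position'])
    return p+d*(z-p[2])/d[2]
def load(f): return pickle.load(open(f'pics/{f}.pkl','rb'))
E
python3 - <<'E'
from h import *
for n in('top','side'):
    c=snap(n,n+'0'); print({k:np.round(v,4).tolist() if k!='image' else 0 for k,v in c.items() })
print(robot.tcp_to_tips, robot.observe())
E
```

```text
{'image': 0, 'vertical_fov': 53.2004, 'cx': 316.9301, 'cy': 199.7874, 'position': [0.3934, 0.0371, 1.3178], 'rotation': [0.1065, -0.1159, -1.5921]}
{'image': 0, 'vertical_fov': 57.1901, 'cx': 321.788, 'cy': 196.8716, 'position': [0.47, -0.8842, 0.8091], 'rotation': [0.899, -0.0455, -0.0823]}
0.017 {'time': 0.1, 'qpos': array([ 1.12748581e+00,  3.07508524e-01,  1.50754149e+00,  1.56083841e-05,
        1.32843622e+00, -7.35120387e-02]), 'dq': array([ 0.00066589, -0.00201191, -0.00324142,  0.00049633,  0.0011284 ,
       -0.00129358]), 'joint_torque': array([ 3.63209310e-04, -4.58527064e+01, -2.52608174e+01,  5.39931364e-05,
        5.45121919e-03,  9.71105862e-07]), 'ee_pos': array([0.2075846 , 0.53557201, 0.2474677 ]), 'ee_rot': array([-5.77487830e-01, -3.08755110e+00,  2.86914471e-03]), 'contact_force': array([ 0.87062089,  0.33963556, -0.18620256]), 'torque': array([-0.00584319, -0.01256669,  0.0336688 ]), 'finger_force': 0.0, 'opening': 0.08542970720324952}
```

View pics/top0.png

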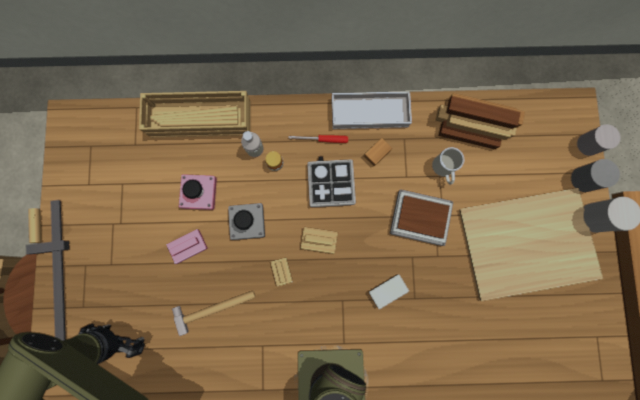

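View pics/side0.png

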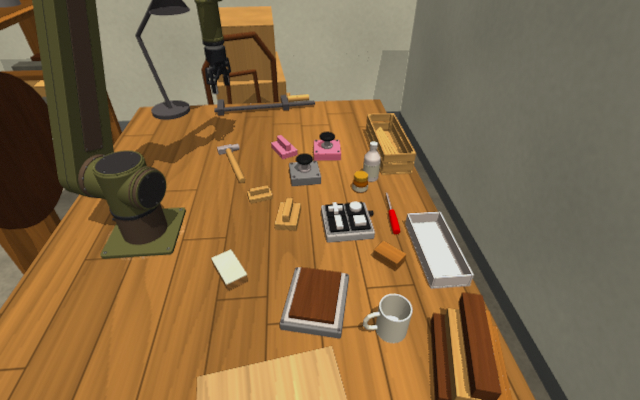

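The top view shows the larger wooden caul at about (319,240), a smaller one at (282,272), the panel at (422,218), the controller at (331,183) and the grey starter at (245,221). The side view agrees, with the pink look-alikes to the back left. I'll enlarge the working area.

```bash
sed -i "s/np.array(c\['rotation'\]).reshape(3,3)/cv2.Rodrigues(np.array(c['rotation'],float))[0]/" h.py
python3 - <<'E'
from h import *
c=load('top0'); im=c['image'][:,:,::-1]
cv2.imwrite('pics/crop1.png',cv2.resize(im[150:260,220:460],None,fx=3.3333,fy=3.3333,interpolation=cv2.INTER_CUBIC))
E
```

```text
(no output)
```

View pics/crop1.png

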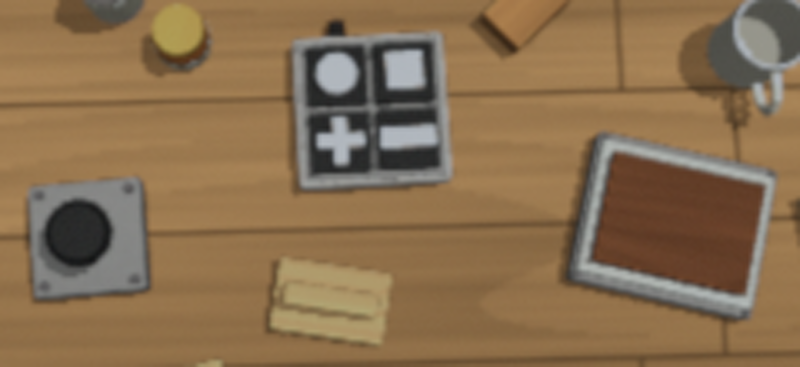

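The crop shows (crop px): panel corners (612,151) (763,182) (746,297) (590,262); caul slab corners (281,258) (391,273) (381,344) (270,330). Keys: round (337,73), square (405,69), bar (409,136), cross (340,140). The plunger is at (78,233).

Run:
```python
from h import *
c=load('top0')
P=lambda u,v,z: px2w(c,220+u/3.3333,150+v/3.3333,z)
def poly(n,pts,z):
    w=np.array([P(u,v,z)[:2] for u,v in pts]); e=np.roll(w,-1,0)-w
    print(n,w.mean(0).round(4),'sides',np.linalg.norm(e,axis=1).round(4),'dirs',np.degrees(np.arctan2(e[:,1],e[:,0])).round(1))
poly('panel',[(612,151),(763,182),(746,297),(590,262)],.048)
poly('slab',[(281,258),(391,273),(381,344),(270,330)],.025)
poly('rib',[(285,280),(382,295),(377,318),(282,303)],.055)
poly('keys',[(337,73),(405,69),(409,136),(340,140)],.053)
poly('case',[(293,40),(441,33),(450,180),(300,189)],.03)
print('pl',P(78,233,.09), 'glue',px2w(c,252,145,.1),'jar',P(178,30,.065),'offcut',px2w(c,378,152,.035),'mug',px2w(c,452,160,.09))
poly('starter',[(30,190),(140,179),(149,290),(35,300)],.036)
```

```text
panel [ 0.5107 -0.3113] sides [0.1478 0.1124 0.1513 0.1099] dirs [-103.2  167.7   75.9  -14.2]
slab [0.4448 0.0229] sides [0.1077 0.069  0.1078 0.0702] dirs [-99.1 170.2  81.5  -9.8]
rib [0.4456 0.0225] sides [0.0928 0.0221 0.0907 0.0218] dirs [-100.2  165.9   79.7   -8.6]
keys [ 0.6319 -0.0222] sides [0.0661 0.0659 0.0666 0.0658] dirs [ -87.9 -178.5   92.     1. ]
case [ 0.6308 -0.0214] sides [0.1469 0.1472 0.1466 0.1488] dirs [ -88.6 -178.7   92.1    1.4]
pl [0.51058417 0.25555975 0.09      ] glue [0.74483998 0.22714767 0.1       ] jar [0.70698501 0.16398007 0.065     ] offcut [ 0.73010563 -0.17839714  0.035     ] mug [ 0.6843084  -0.40149213  0.09      ]
starter [0.5093 0.255 ] sides [0.1069 0.1079 0.1094 0.1065] dirs [ -85.6 -175.7   93.6    2.9]
```

```bash
cat > plan.py <<'E'
import sys, numpy as np
from scipy.spatial.transform import Rotation as Ro
from workcell import robot
# x y z(m) yaw_of_tool_y(deg) rows
def plan(x,y,z,yaw,n,start=None):
    s=robot.observe(); p,R=(np.array(s['ee_pos']),Ro.from_rotvec(s['ee_rot'])) if start is None else start
    t=np.radians(yaw); Y=np.array([np.cos(t),np.sin(t),0]); Z=np.array([0,0,-1.]); G=Ro.from_matrix(np.c_[np.cross(Y,Z),Y,Z])
    rows=[]
    for i in range(n):
        w=np.round(np.degrees((R.inv()*G).as_rotvec())/(n-i),1); w=np.clip(w,-8.5,8.5)
        d=np.round(1000*R.inv().apply(np.array([x,y,z])-p)/(n-i),0 if n-i>1 else 1)
        rows.append([float(a) for a in [*d,*w]]); p=p+R.apply(d/1000); R=R*Ro.from_rotvec(np.radians(w))
    print(rows); return p,R
if __name__=='__main__':
    st=None
    for a in ' '.join(sys.argv[1:]).split('/'):
        x,y,z,yaw,n=map(float,a.split()); st=plan(x,y,z,yaw,int(n),st)
E
python3 plan.py .445 .023 .2 -9.5 14
```

```text
[[-29.0, -28.0, 3.0, -0.0, 0.0, 5.6], [-32.0, -25.0, 3.0, -0.0, 0.0, 5.6], [-34.0, -22.0, 4.0, -0.0, 0.0, 5.6], [-36.0, -18.0, 3.0, -0.0, 0.0, 5.6], [-37.0, -15.0, 4.0, -0.0, 0.0, 5.6], [-39.0, -11.0, 3.0, -0.0, 0.0, 5.6], [-40.0, -7.0, 4.0, -0.0, 0.0, 5.6], [-40.0, -3.0, 3.0, -0.0, 0.0, 5.6], [-40.0, 0.0, 4.0, -0.0, 0.0, 5.6], [-40.0, 4.0, 3.0, -0.0, 0.0, 5.6], [-40.0, 8.0, 4.0, -0.0, 0.0, 5.6], [-38.0, 12.0, 3.0, -0.0, 0.0, 5.6], [-37.0, 16.0, 4.0, -0.0, 0.1, 5.6], [-35.5, 20.3, 3.1, -0.0, 0.0, 5.5]]
```

Call:
carry_out --hand -1 --moves '[[[-29,-28,3,0,0,5.6],[-32,-25,3,0,0,5.6],[-34,-22,4,0,0,5.6],[-36,-18,3,0,0,5.6],[-37,-15,4,0,0,5.6],[-39,-11,3,0,0,5.6],[-40,-7,4,0,0,5.6],[-40,-3,3,0,0,5.6],[-40,0,4,0,0,5.6],[-40,4,3,0,0,5.6],[-40,8,4,0,0,5.6],[-38,12,3,0,0,5.6],[-37,16,4,0,0,5.6],[-35,20,3,0,0,5.5],[0,0,0,0,0,0],[0,0,0,0,0,0]]]'

```text
time: 1.7
ee_pos: [0.4448, 0.0234, 0.1998]
ee_rot: [-2.399, -2.027, 0.001]
contact_force: [-1.0, -0.3, -0.5]
opening: 0.0855
finger_force: 0.0
```

```bash
python3 - <<'E'
from h import *
c=snap('wrist','w1'); print({k:np.round(v,4).tolist() if k!='image' else 0 for k,v in c.items() })
s=robot.observe(); print(s['ee_pos'],s['ee_rot'],s['time'])
E
python3 plan.py .445 .023 .047 -9.5 6
```

```text
{'image': 0, 'vertical_fov': 66.7522, 'cx': 317.5392, 'cy': 200.932, 'position': [0.4572, 0.0907, 0.326], 'rotation': [-0.2709, 0.0239, -0.1669]}
[0.44432456 0.0241837  0.19988542] [-2.39687906e+00 -2.02855812e+00  1.39133713e-03] 1.75
[[-0.0, 0.0, 25.0, -0.0, -0.0, -0.0], [-0.0, 0.0, 26.0, -0.0, -0.0, -0.0], [-0.0, 0.0, 25.0, -0.0, -0.0, -0.0], [-0.0, 0.0, 26.0, -0.0, -0.0, -0.0], [-1.0, 1.0, 25.0, -0.0, -0.0, -0.0], [-0.1, 0.1, 25.9, -0.1, -0.0, -0.0]]
```

View pics/w1.png

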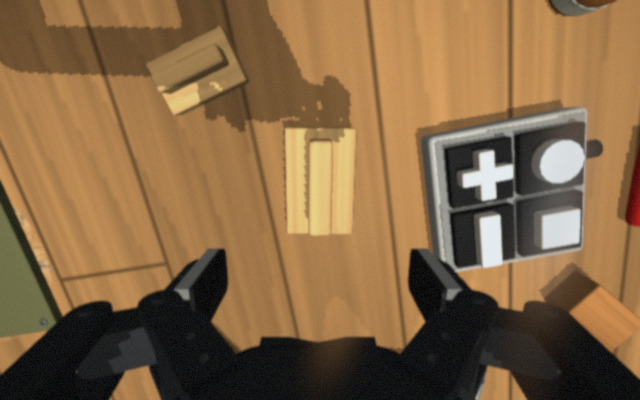

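The wrist view shows the caul square to the jaws: slab corners (286,128) (355,128) (353,234) (287,234), rib centre at about (320,187). I'll check that against the top view.

Run:
```python
from h import *
c=load('w1')
def poly(n,pts,z):
    w=np.array([px2w(c,u,v,z)[:2] for u,v in pts]); e=np.roll(w,-1,0)-w
    print(n,w.mean(0).round(4),'sides',np.linalg.norm(e,axis=1).round(4),'dirs',np.degrees(np.arctan2(e[:,1],e[:,0])).round(1))
poly('slab',[(286,128),(355,128),(353,234),(287,234)],.025)
poly('rib',[(309,139),(332,139),(331,235),(309,235)],.055)
for n,u,v in [('round',558,161),('bar',490,239),('sq',558,228),('cross',486,174)]: print(n,px2w(c,u,v,.053))
```

```text
slab [0.4486 0.0257] sides [0.0666 0.1095 0.0701 0.1095] dirs [ -9.6 -98.8 170.4  79.3]
rib [0.4486 0.027 ] sides [0.0202 0.0902 0.021  0.0902] dirs [ -9.6 -99.5 170.4  79.9]
round [0.6637705  0.01640853 0.053     ]
bar [ 0.60219058 -0.04973811  0.053     ]
sq [ 0.66646829 -0.04913495  0.053     ]
cross [0.59969135 0.01524778 0.053     ]
```

Call:
carry_out --moves '[[[0,2,26,0,0,0],[0,0,26,0,0,0],[0,0,26,0,0,0],[0,0,26,0,0,0],[0,0,26,0,0,0],[0,0,23,0,0,0],[0,0,0,0,0,0],[0,0,0,0,0,0]]]'

```text
time: 2.55
ee_pos: [0.4463, 0.0249, 0.0474]
ee_rot: [-2.395, -2.032, 0.001]
contact_force: [-0.3, -0.1, 0.8]
opening: 0.0856
finger_force: 0.0
```

Call:
carry_out --hand 1 --moves '[[[0,0,0,0,0,0],[0,0,0,0,0,0],[0,0,0,0,0,0],[0,0,0,0,0,0],[0,0,0,0,0,0],[0,0,0,0,0,0],[0,0,0,0,0,0],[0,0,0,0,0,0]]]'

```text
time: 3.35
ee_pos: [0.4475, 0.0237, 0.048]
ee_rot: [2.397, 2.029, 0.002]
contact_force: [-0.3, 0.4, 5.9]
opening: 0.0212
finger_force: 60.9
```

Call:
carry_out --moves '[[[0,0,-20,0,0,0],[0,0,-30,0,0,0],[0,0,-30,0,0,0],[0,0,-30,0,0,0],[0,0,0,0,0,0],[0,0,0,0,0,0]]]'

```text
time: 3.95
ee_pos: [0.4468, 0.0237, 0.1573]
ee_rot: [2.397, 2.03, 0.001]
contact_force: [-0.5, -0.6, -4.3]
opening: 0.0208
finger_force: 59.9
```

```bash
python3 plan.py .511 -.311 .160 -13.5 12
```

```text
[[-27.0, 10.0, -0.0, 0.0, -0.0, 0.3], [-27.0, 10.0, -0.0, 0.0, -0.0, 0.3], [-26.0, 10.0, -0.0, 0.0, -0.0, 0.3], [-26.0, 10.0, -0.0, 0.0, -0.0, 0.3], [-26.0, 10.0, -0.0, 0.0, -0.0, 0.4], [-26.0, 11.0, -0.0, 0.0, -0.0, 0.3], [-26.0, 11.0, -0.0, 0.0, -0.0, 0.4], [-26.0, 11.0, -1.0, 0.0, -0.0, 0.3], [-27.0, 11.0, -0.0, 0.0, -0.0, 0.4], [-26.0, 11.0, -1.0, 0.0, -0.0, 0.3], [-26.0, 12.0, -0.0, 0.0, -0.0, 0.4], [-26.6, 11.5, -0.6, 0.0, -0.0, 0.3]]
```

Call:
carry_out --moves '[[[-15,6,0,0,0,0.3],[-27,10,0,0,0,0.3],[-27,10,0,0,0,0.3],[-26,10,0,0,0,0.3],[-26,10,0,0,0,0.3],[-26,10,0,0,0,0.3],[-26,11,0,0,0,0.3],[-26,11,0,0,0,0.3],[-26,11,0,0,0,0.4],[-27,11,0,0,0,0.3],[-26,11,0,0,0,0.4],[-26,12,0,0,0,0.3],[-12,6,0,0,0,0.2],[0,0,0,0,0,0],[0,0,0,0,0,0]]]'

```text
time: 5.45
ee_pos: [0.5102, -0.3101, 0.1556]
ee_rot: [-2.464, -1.942, 0.001]
contact_force: [1.0, 0.1, -3.4]
opening: 0.0207
finger_force: 59.7
```

Run:
```python
from h import *
s=robot.observe(); print(s['ee_pos'],s['ee_rot'],s['time'])
c=snap('wrist','w2'); snap('top','top2'); a=c['image'][:,:,::-1]
b=cv2.resize(load('top2')['image'][170:260,370:470,::-1],None,fx=3.5,fy=3.5,interpolation=cv2.INTER_CUBIC)
a=cv2.resize(a[:250],(448,175)) if 0 else a[:,110:530]
o=np.zeros((400,780,3),np.uint8); o[:,:420]=a; o[:315,425:775]=b; cv2.imwrite('pics/v2.png',o)
```

```text
[ 0.51024615 -0.31006761  0.15561076] [-2.46390816e+00 -1.94188539e+00  8.60586334e-04] 5.45
```

View pics/v2.png

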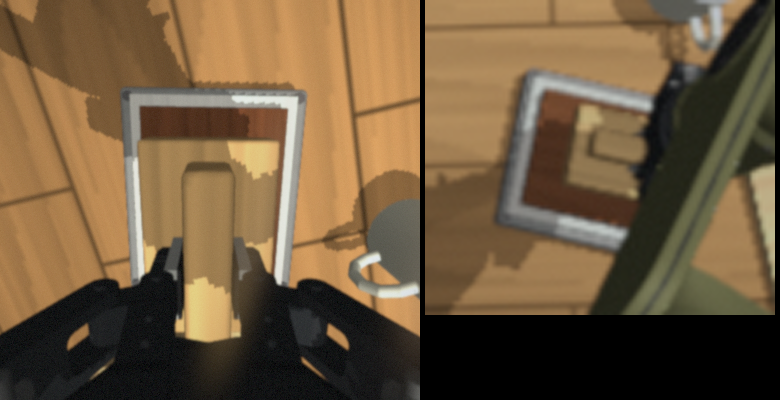

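Run:
```python
from h import *
c=load('w2'); W=lambda u,v,z: px2w(c,u+110,v,z)[:2]
th=np.radians(-13.4); X=np.array([np.cos(th),np.sin(th)]); Y=np.array([-X[1],X[0]])
def f(n,l,r,z,half):
    a,b=W(*l,z),W(*r,z); m=(a+b)/2-Y*half; print(n,'width',np.linalg.norm(b-a).round(4),'dir',np.degrees(np.arctan2(*(b-a)[::-1])).round(1),'centre',m.round(4))
f('panel',(141,107),(287,107),.048,.075)
f('slab',(138,140),(279,140),.133,.055)
f('rib',(184,172),(234,172),.163,.045)
```

```text
panel width 0.1075 dir -13.5 centre [ 0.5155 -0.3109]
slab width 0.068 dir -13.5 centre [ 0.5121 -0.3079]
rib width 0.0198 dir -13.5 centre [ 0.5122 -0.3082]
```

The caul is held square above the panel, about 3 mm off-centre at most. I'll correct 2 mm each way and lower it.

Call:
carry_out --moves '[[[-1,1,15,0,0,0],[-1,1,15,0,0,0],[0,0,10,0,0,0],[0,0,8,0,0,0],[0,0,5,0,0,0],[0,0,3,0,0,0],[0,0,1,0,0,0],[0,0,1,0,0,0],[0,0,0,0,0,0],[0,0,0,0,0,0]]]'

```text
time: 6.55
ee_pos: [0.5132, -0.3141, 0.0997]
ee_rot: [2.467, 1.945, 0.0]
contact_force: [-0.8, 1.0, -2.8]
opening: 0.0206
finger_force: 59.8
```

Call:
carry_out --moves '[[[0,0,1,0,0,0],[0,0,1,0,0,0],[0,0,1,0,0,0],[0,0,0,0,0,0],[0,0,0,0,0,0]]]'

```text
time: 7.05
ee_pos: [0.5129, -0.3138, 0.0962]
ee_rot: [-2.467, -1.945, 0.0]
contact_force: [0.3, 0.6, -4.1]
opening: 0.0209
finger_force: 59.8
```

Call:
carry_out --moves '[[[0,0,0.5,0,0,0],[0,0,0.5,0,0,0],[0,0,0,0,0,0],[0,0,0,0,0,0]]]'

```text
time: 7.45
ee_pos: [0.513, -0.3139, 0.0961]
ee_rot: [2.466, 1.945, 0.0]
contact_force: [-1.8, 1.4, 4.7]
opening: 0.021
finger_force: 61.0
```

Contact force has turned upward, so the caul is seated. I'll release it and rise.

Call:
carry_out --hand -1 --moves '[[[0,0,0,0,0,0],[0,0,0,0,0,0],[0,0,0,0,0,0],[0,0,0,0,0,0],[0,0,0,0,0,0],[0,0,0,0,0,0],[0,0,-20,0,0,0],[0,0,-35,0,0,0],[0,0,-45,0,0,0],[0,0,-10,0,0,0],[0,0,0,0,0,0]]]'

```text
time: 8.55
ee_pos: [0.5143, -0.3149, 0.208]
ee_rot: [2.463, 1.942, 0.003]
contact_force: [-0.1, 0.3, -0.8]
opening: 0.0856
finger_force: 0.0
```

```bash
python3 - <<'E'
from h import *
snap('wrist','w3'); c=snap('top','top3')
E
python3 plan.py .58 -.12 .2 -3 9
```

```text
[[23.0, 2.0, 1.0, -0.0, -0.0, -1.2], [23.0, 3.0, 0.0, -0.0, -0.0, -1.2], [22.0, 3.0, 1.0, -0.0, -0.0, -1.2], [22.0, 4.0, 0.0, -0.0, -0.0, -1.1], [22.0, 4.0, 1.0, -0.0, -0.0, -1.2], [22.0, 5.0, 0.0, -0.0, -0.0, -1.1], [23.0, 5.0, 1.0, -0.0, -0.0, -1.2], [22.0, 5.0, 0.0, -0.0, -0.0, -1.1], [22.2, 6.3, 0.5, -0.1, -0.0, -1.2]]
```

View pics/w3.png

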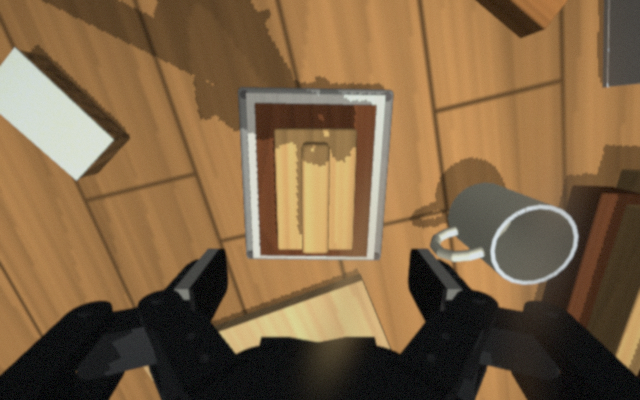

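The caul sits on the panel: slab corners (275,129) (356,129) (352,250) (279,250), panel corners (257,105) (378,105) (373,256) (260,256).

Run:
```python
from h import *
c=load('w3')
def poly(n,pts,z):
    w=np.array([px2w(c,u,v,z)[:2] for u,v in pts]); e=np.roll(w,-1,0)-w
    print(n,w.mean(0).round(4),'sides',np.linalg.norm(e,axis=1).round(4),'dirs',np.degrees(np.arctan2(e[:,1],e[:,0])).round(1))
poly('panel',[(257,105),(378,105),(373,256),(260,256)],.048)
poly('slab',[(275,129),(356,129),(352,250),(279,250)],.073)
```

```text
panel [ 0.5164 -0.3115] sides [0.1088 0.1487 0.1165 0.1484] dirs [ -13.5 -102.4  166.3   74.6]
slab [ 0.5148 -0.312 ] sides [0.0678 0.1103 0.0683 0.1102] dirs [ -13.5 -103.5  166.3   76.3]
```

```bash
python3 - <<'E'
from h import *
c=load('top0')
for n,u,v in [('round',337,73),('sq',405,69),('bar',409,136),('cross',340,140)]: print(n,px2w(c,220+u/3.3333,150+v/3.3333,.053).round(4))
E
python3 plan.py .664 .014 .1 0 14
```

```text
round [0.6637 0.0116 0.053 ]
sq [ 0.6661 -0.0545  0.053 ]
bar [ 0.6002 -0.0561  0.053 ]
cross [0.5978 0.0104 0.053 ]
[[25.0, 5.0, 7.0, -0.0, -0.0, -1.0], [25.0, 6.0, 8.0, -0.0, -0.0, -1.0], [25.0, 6.0, 7.0, -0.0, -0.0, -1.0], [25.0, 6.0, 8.0, -0.0, -0.0, -1.0], [25.0, 7.0, 7.0, -0.0, -0.0, -0.9], [25.0, 7.0, 8.0, -0.0, -0.0, -1.0], [25.0, 8.0, 7.0, -0.0, -0.0, -0.9], [24.0, 8.0, 8.0, -0.0, -0.0, -1.0], [24.0, 8.0, 7.0, -0.0, -0.0, -0.9], [24.0, 9.0, 8.0, -0.0, -0.0, -1.0], [24.0, 9.0, 7.0, -0.0, -0.0, -0.9], [24.0, 10.0, 8.0, -0.0, -0.0, -1.0], [24.0, 10.0, 7.0, -0.0, -0.0, -0.9], [24.0, 10.6, 7.5, -0.1, -0.0, -1.0]]
```

Horizontal first with the gripper shut, then down.

Call:
carry_out --hand 1 --moves '[[[25,5,0,0,0,-1],[25,6,0,0,0,-1],[25,6,0,0,0,-1],[25,6,0,0,0,-1],[25,7,0,0,0,-0.9],[25,7,0,0,0,-1],[25,8,0,0,0,-0.9],[24,8,10,0,0,-1],[24,8,15,0,0,-0.9],[24,9,15,0,0,-1],[24,9,15,0,0,-0.9],[24,10,15,0,0,-1],[24,10,15,0,0,-0.9],[24,10.6,15,0,0,-1],[0,0,8,0,0,0],[0,0,0,0,0,0],[0,0,0,0,0,0]]]'

```text
time: 10.35
ee_pos: [0.6634, 0.0129, 0.0959]
ee_rot: [-2.22, -2.22, 0.004]
contact_force: [-1.1, -0.1, 0.0]
opening: 0.0002
finger_force: 0.0
```

```bash
python3 - <<'E'
from h import *
c=snap('side','s4'); im=c['image'][:,:,::-1]
cv2.imwrite('pics/s4c.png',cv2.resize(im[130:260,280:430],None,fx=4,fy=4,interpolation=cv2.INTER_CUBIC))
print(robot.observe()['ee_pos'])
E
python3 plan.py .664 .013 .075 0 3
```

```text
[0.66404316 0.01262291 0.09676731]
[[0.0, -0.0, 7.0, -0.0, 0.0, -0.0], [0.0, -0.0, 7.0, -0.0, 0.0, -0.0], [0.4, -0.0, 7.8, -0.1, 0.0, -0.0]]
```

View pics/s4c.png

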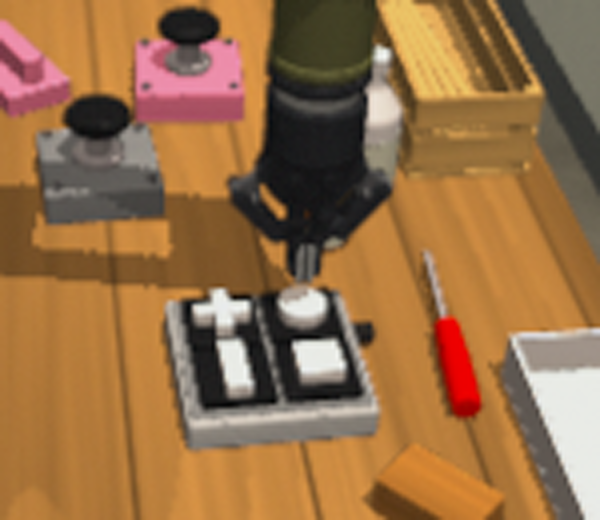

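The shut fingertips stand right over the round key in the crop, tip at about (303,275) and key at (303,305). Pressing.

Call:
carry_out --moves '[[[0,0,12,0,0,0],[0,0,10,0,0,0],[0,0,5,0,0,0],[0,0,4,0,0,0],[0,0,3,0,0,0],[0,0,0,0,0,0],[0,0,0,0,0,0]]]'

```text
time: 11.1
ee_pos: [0.6646, 0.0134, 0.0637]
ee_rot: [2.221, 2.222, -0.0]
contact_force: [-2.0, -1.1, 4.8]
opening: 0.0002
finger_force: 2.1
```

Call:
carry_out --moves '[[[0,0,1.5,0,0,0],[0,0,1,0,0,0],[0,0,0,0,0,0],[0,0,0,0,0,0]]]'

```text
time: 11.5
ee_pos: [0.6649, 0.0135, 0.062]
ee_rot: [2.22, 2.221, 0.001]
contact_force: [-3.8, -1.4, 9.1]
opening: 0.0001
finger_force: 4.6
```

The force doubled past 5 N, so the round key is at its stop. On to the bar key.

Call:
carry_out --moves '[[[0,0,-10,0,0,0],[0,0,-20,0,0,0],[0,0,-6,0,0,0],[-14,-12,0,0,0,0],[-20,-20,0,0,0,0],[-20,-20,0,0,0,0],[-13,-12,0,0,0,0],[0,0,0,0,0,0],[0,0,0,0,0,0]]]'

```text
time: 12.4
ee_pos: [0.6008, -0.0539, 0.0967]
ee_rot: [2.223, 2.22, 0.001]
contact_force: [-0.1, -0.4, 0.8]
opening: 0.0002
finger_force: 0.0
```

```bash
python3 plan.py .601 -.054 .060 0 1
```

```text
[[-0.1, 0.1, 36.7, 0.0, -0.0, -0.1]]
```

Call:
carry_out --moves '[[[0,0,12,0,0,0],[0,0,10,0,0,0],[0,0,5,0,0,0],[0,0,4,0,0,0],[0,0,3,0,0,0],[0,0,2.5,0,0,0],[0,0,0,0,0,0],[0,0,0,0,0,0]]]'

```text
time: 13.2
ee_pos: [0.6005, -0.0528, 0.0619]
ee_rot: [-2.221, -2.222, -0.001]
contact_force: [-3.8, 3.1, 13.0]
opening: -0.0001
finger_force: 6.4
```

Call:
carry_out --moves '[[[0,0,-10,0,0,0],[0,0,-20,0,0,0],[0,0,-6.5,0,0,0],[0,12,0,0,0,0],[0,21,0,0,0,0],[1,20,0,0,0,0],[0,12,0,0,0,0],[0,0,0,0,0,0],[0,0,0,0,0,0]]]'

```text
time: 14.1
ee_pos: [0.665, -0.0524, 0.0958]
ee_rot: [-2.22, -2.221, 0.002]
contact_force: [0.5, 0.5, 0.5]
opening: 0.0002
finger_force: 0.0
```

Call:
carry_out --moves '[[[0,0,12,0,0,0],[0,0,10,0,0,0],[0,0,5,0,0,0],[0,0,4,0,0,0],[0,0,3,0,0,0],[0,0,2.5,0,0,0],[0,0,0,0,0,0],[0,0,0,0,0,0]]]'

```text
time: 14.9
ee_pos: [0.6646, -0.0524, 0.062]
ee_rot: [-2.22, -2.221, 0.001]
contact_force: [-6.2, 0.4, 11.6]
opening: 0.0001
finger_force: 5.9
```

Call:
carry_out --moves '[[[0,0,-10,0,0,0],[0,0,-25,0,0,0],[0,0,-40,0,0,0],[0,0,-13,0,0,0],[0,0,0,0,0,0]]]'

```text
time: 15.4
ee_pos: [0.6684, -0.0528, 0.1515]
ee_rot: [2.217, 2.217, 0.007]
contact_force: [0.1, -0.3, 0.2]
opening: 0.0001
finger_force: 0.0
```

```bash
python3 plan.py .5106 .2555 .15 20 10
```

```text
[[31.0, -16.0, 0.0, 0.0, 0.0, -2.0], [31.0, -15.0, 0.0, 0.0, 0.0, -2.0], [32.0, -14.0, 0.0, 0.1, 0.0, -2.0], [32.0, -12.0, 0.0, 0.0, 0.0, -2.0], [33.0, -11.0, 0.0, 0.1, 0.0, -2.0], [33.0, -10.0, 0.0, 0.0, 0.0, -2.0], [33.0, -9.0, 0.0, 0.0, 0.0, -2.0], [34.0, -8.0, 0.0, 0.1, 0.0, -2.0], [34.0, -7.0, 0.0, 0.0, 0.1, -2.0], [34.4, -4.9, 0.4, 0.1, 0.0, -2.0]]
```

Call:
carry_out --moves '[[[31,-15,0,0,0,-2],[31,-14,0,0,0,-2],[32,-13,0,0,0,-2],[32,-12,0,0,0,-2],[33,-11,0,0,0,-2],[33,-10,0,0,0,-2],[33,-9,0,0,0,-2],[34,-8,0,0,0,-2],[34,-7,0,0,0,-2],[34,-5,0,0,0,-2],[0,0,0,0,0,0],[0,0,0,0,0,0]]]'

```text
time: 16.6
ee_pos: [0.51, 0.2558, 0.1468]
ee_rot: [-1.799, -2.575, 0.003]
contact_force: [0.3, 0.7, 0.1]
opening: -0.0002
finger_force: 0.0
```

```bash
python3 - <<'E'
from h import *
c=snap('side','s5'); im=c['image'][:,:,::-1]
cv2.imwrite('pics/s5c.png',cv2.resize(im[100:250,240:410],None,fx=3,fy=3,interpolation=cv2.INTER_CUBIC))
E
python3 plan.py .5106 .2555 .082 20 1
```

```text
[[0.4, 0.2, 65.1, -0.1, 0.0, 0.0]]
```

View pics/s5c.png

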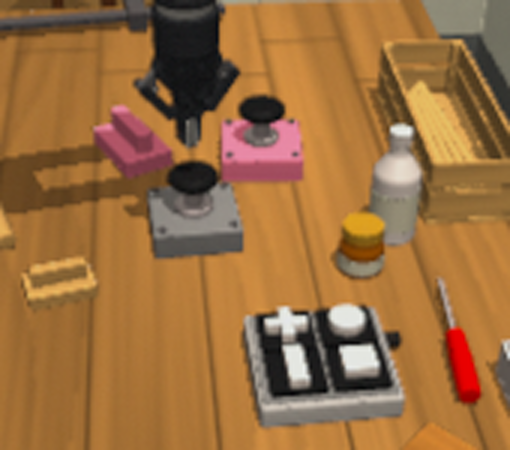

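The fingertip at (191,142) is above the grey starter's mushroom at (193,178), and all keys are up. Pressing to the stop.

Call:
carry_out --moves '[[[0,0,15,0,0,0],[0,0,15,0,0,0],[0,0,10,0,0,0],[0,0,8,0,0,0],[0,0,8,0,0,0],[0,0,6,0,0,0],[0,0,3,0,0,0],[0,0,1.5,0,0,0],[0,0,0,0,0,0],[0,0,0,0,0,0]]]'

```text
time: 17.65
ee_pos: [0.5112, 0.2541, 0.0826]
ee_rot: [1.802, 2.572, -0.002]
contact_force: [-2.0, -3.0, 9.2]
opening: -0.0005
finger_force: 4.6
```

Call:
carry_out --moves '[[[0,0,1,0,0,0],[0,0,1,0,0,0],[0,0,0.5,0,0,0],[0,0,0,0,0,0],[0,0,0,0,0,0]]]'

```text
time: 18.15
ee_pos: [0.5113, 0.2541, 0.0819]
ee_rot: [1.801, 2.572, -0.0]
contact_force: [-4.9, -4.9, 21.4]
opening: 0.0003
finger_force: 10.3
```

Call:
carry_out --moves '[[[0,0,-10,0,0,0],[0,0,-20,0,0,0],[0,0,-30,0,0,0],[0,0,-40,0,0,0],[0,0,-20,0,0,0],[0,0,0,0,0,0],[0,0,0,0,0,0],[0,0,0,0,0,0],[0,0,0,0,0,0]]]'

```text
time: 19.05
ee_pos: [0.5101, 0.255, 0.1975]
ee_rot: [-1.801, -2.572, 0.004]
contact_force: [0.5, -0.1, -0.6]
opening: -0.0003
finger_force: 0.0
```

Run:
```python
from h import *
c=snap('side','s6'); im=c['image'][:,:,::-1]
cv2.imwrite('pics/s6c.png',cv2.resize(im[130:350,240:430],None,fx=2.7,fy=2.7,interpolation=cv2.INTER_CUBIC))
```

```text
(no output)
```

View pics/s6c.png

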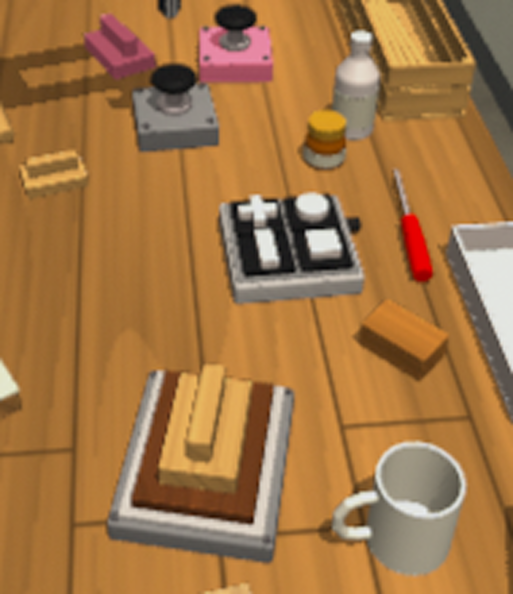

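The caul sits square on the panel at about (205,430), the plunger (173,80) and all keys are up, and the bystanders are untouched.

```bash
python3 -c "
from workcell import robot
print(robot.hand_in())"
```

```text
the job is handed in; nothing more can be done
None
```

I placed the caul about 2 mm off the panel's centre and square to it, pressed the round, bar and square keys in order, and pushed the plunger to its stop and let it back up; the job is handed in (about 19 s on the robot's clock), but the hand-in returned no verdict.

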